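# Load the planter into the drop-front drying cabinet

## Robot

A 6-joint arm with a two-finger parallel gripper is mounted at the origin on the work surface. World frame = base frame: x ahead of the robot, y to its left, z up, the work surface at z = 0. Lengths are in m, angles in rad, forces in N, time in s.
With the tool pointing down it reaches from about 0.35 to 0.975 m from the base axis. Payload 17.4 kg.
Tool frame: the origin (TCP) lies at the very end of the fingers, on their centre line; the grasp point (between the pads) lies r.pinch_z behind it (r.pinch_z is the distance from the TCP to the grasp point, in m); z points along the fingers, y is the line along which they close (so a half turn about z gives the same grasp; the last joint's range is limited). The gripper opens to 85 mm and grips with 20 to 120 N. Pads are 22 mm wide; open, the fingers measure 114 mm over their backs; the gripper's body (76 mm by 85 mm) begins 54 mm behind the grasp point. The pads swing forward as they close: fully open they stand 13 mm farther back than shut.
Start: joints at [-1.14, 0.116, 1.442, -0, 1.584, -0.038], TCP at [0.305, -0.602, 0.231] pointing down, gripper open.
Joint ranges: [-2.83, 2.83], [-0.83, 2.19], [0.07, 2.5], [-1.14, 4.28], [0.01, 3], [-2.97, 2.97]. Speed limits (rad/s): [1.89, 1.89, 2.22, 3.14, 3.14, 3.14].

## Interface

Orientations are given as a unit quaternion [w, x, y, z].
In Python, from workcell import r, effector, kin, camera, ticket gives the robot as it stands. The module is installed in compiled form; this text tells all that it offers. Calls block until the motion is done:
- r.move_pose(position, orientation): joint-space move of the TCP to a pose.
- r.servo_line(position, orientation=None, vel=0.15): straight line of the TCP; orientation=None keeps the orientation; vel is the mean speed in m/s.
- r.move_joints(angles): joint-space move.
- effector.command_gripper(opening, f_grip=None): finger opening in m; f_grip is the grip in N (None keeps the last); returns when the fingers have stopped.
- r.sleep(seconds).
- kin.inverse_kinematics(position, orientation): joint angles nearest the present ones, or None.
- r.state(): the state.
- camera(name): name is "side" or "top" or "wrist"; returns a dict with "image" (480x640x3 uint8, red, green, blue), "intrinsics" (3x3 intrinsics, pixels), "world_from_camera" (4x4, takes a point from camera to world coordinates); the wrist camera has in their place "mount" (4x4, takes a point from camera to tool coordinates, whose origin is the TCP and whose axes are the flange's). Camera axes: x right, y up, looking along -z (the intrinsics and any distortion apply to the point x, -y, -z); pixel columns grow to the right and rows downward; lengths in m; the calibration is good to about 2 mm. A picture is of the moment at which its call begins: read the wrist's pose just before it. There is no depth.
A pose or a line that the arm cannot do raises r.Unreachable and nothing moves.
- ticket.job_done(): hands the job in; it is judged then, once.
The state is a dict: "t": time; "joints": joint angles; "joint_vel": joint speeds; "tau": joint torques, N m; "tool_pos": TCP position; "tcp_rot": TCP orientation; "wrist_force": force on the tool from outside, world axes, zero at the start; "torque": the same for the moment, N m; "opening": finger opening in m; "finger_force": force on a finger pad.
Only numpy, scipy, OpenCV 4.12 (cv2) and the standard library are available. Lean on these libraries where they do the work, as an engineer would, in place of code of your own. Each camera call takes 0.05 s, during which the arm holds its last target. There are 200 camera calls.

## Task

Put the oblong clay planter in to dry: pull the drying cabinet's bottom-hinged front all the way down, set the planter on the lowered front, let go of it there, and then push it inside beside the tea bowl that is already drying there. Then push the front back up until it is shut. The clay is unfired: do not drop or tip the planter, and leave the tea bowl, square pot, tumbler and vase where they stand.

Things in the scene. Friction and masses are not known exactly. Their poses are not given: they have to be found in the camera images.
- cabinet: Drying cabinet, fixed, 240 deep (x) x 360 wide (y) x 160 mm high. Origin: centre of its underside on the bench; x points into it, away from its opening, z up. Plywood deck, top at 72 mm; clear walls 10 mm (sides), 8 mm (back). Roof of aluminium bars, 150 to 160 mm up, over x > -65 mm only: open above the first 55 mm. Opening at the front, x = -120 mm, 340 mm wide (y -170 to 170 mm).
- door (a joint): Angle of the front: a plain plywood panel 360 wide x 130 high x 12 mm. 0 = shut, upright, its top edge 43 mm above the roof so that it can be hooked from behind; 1.571 = fully down, level, inner face up (1.5 mm above the deck), underside 61 mm above the bench. The stiff hinge stays where it is left; 3 to 7 N at the edge moves it. Starts 0 to 0.35 rad open.
- door_hinge (a point): Middle of the hinge line, at the inner lower edge of the front, 73.5 mm above the bench, in the plane of the opening. Turns with the front: z points along the inner face to the free edge, y along the hinge, x square to the panel on its inner side (the panel fills x = -12 to 0 mm).
- door_edge (a point): Middle of the free edge (top edge when shut) on the inner face of the front, 130 mm from the hinge; same axes as door_hinge.
- planter: The planter: an oblong open trough of grey unfired clay, 105 long (x) x 58 wide (y) x 52 mm high, walls and floor 7 mm, about 0.3 kg. Origin: centre of its underside. It stands on the bench to the left or right of the cabinet's front, at any yaw.
- tea_bowl: Round grey clay tea bowl, 76 mm across the rim, 55 mm high, already standing on the cabinet's deck near the opening, somewhere from left to right. Origin: centre of its underside. Must stay.
- square_pot: Bystander: square open clay pot, 66 x 66 x 70 mm high, on the other side of the bench from the planter. Origin: centre of its underside.
- tumbler: Bystander: tall round clay tumbler, 72 mm across, 95 mm high, left of the cabinet. Origin: centre of its underside.
- vase: Bystander: round clay vase, 90 mm across at the belly, 120 mm high, right of the cabinet. Origin: centre of its underside.

How it is judged:
By the outcome, as a careful person would: the job done as asked, in the order asked, and still so for the second after the job is handed in, with the robot touching nothing.
It also fails if it takes over 72 s, if anything falls off the work surface, if the arm or the gripper's body presses on something with over 40 N, if the wrist force passes 120 N, or if a joint passes its speed limit or range.

## Working session

There is one attempt and no reset: what is moved stays moved. The work goes in short steps, each a Python script; the robot and the scene stay as the last script left them, time stands still between calls to the robot, and variables do not carry over. Pictures are saved under pics/ and viewed, at most 10 in all, crops included, and the job is handed in when it is done.

```bash
mkdir -p pics; ls
python3 - <<'E'
from workcell import r, effector, kin, camera, ticket
import cv2, numpy as np
s=r.state(); print(s['t'],s['tcp_rot'],r.pinch_z,s['opening'])
for n in ("top","side"):
    c=camera(n); cv2.imwrite(f"pics/{n}0.png",c["image"][:,:,::-1]); print(n,c["intrinsics"].tolist(),np.round(c["world_from_camera"],4).tolist(),[k for k in c])
c=camera("wrist"); print(c["intrinsics"].tolist(),np.round(c["mount"],4).tolist())
E
```

```text
pics
0.0 [-5.71680737e-04  9.72654154e-01  2.32257529e-01 -9.64361294e-05] 0.0187 0.08572263027939486
top [[594.7485811202642, 0.0, 326.51024844468765], [0.0, 594.7485811202642, 231.33208674049635], [0.0, 0.0, 1.0]] [[0.0122, 0.998, -0.0621, 0.4921], [-0.9997, 0.011, -0.02, -0.0129], [-0.0193, 0.0624, 0.9979, 1.688], [0.0, 0.0, 0.0, 1.0]] ['image', 'intrinsics', 'world_from_camera']
side [[603.3428619521708, 0.0, 320.59495180570804], [0.0, 603.3428619521708, 239.8793450222244], [0.0, 0.0, 1.0]] [[-0.6888, 0.5523, -0.4695, -0.0708], [-0.7248, -0.5378, 0.4307, 0.6147], [-0.0147, 0.637, 0.7708, 1.2382], [0.0, 0.0, 0.0, 1.0]] ['image', 'intrinsics', 'world_from_camera']
[[342.4411778751345, 0.0, 317.2961847795395], [0.0, 342.4411778751345, 237.56268680899905], [0.0, 0.0, 1.0]] [[-0.0003, 0.9616, 0.2744, 0.0693], [1.0, 0.0003, -0.0, 0.0005], [-0.0001, 0.2744, -0.9616, -0.1428], [0.0, 0.0, 0.0, 1.0]]
```

View pics/top0.png

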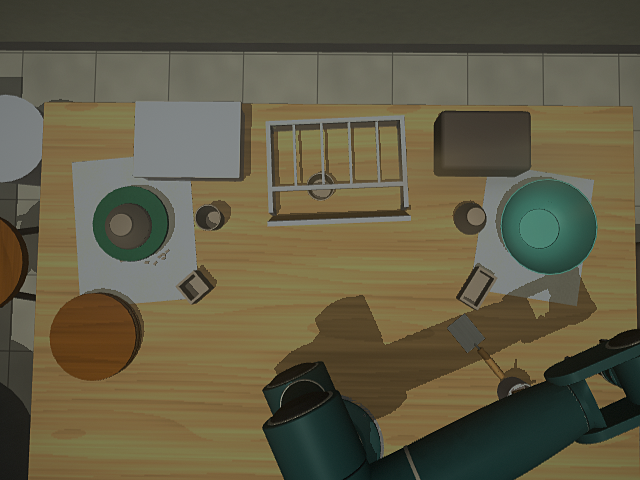

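View pics/side0.png

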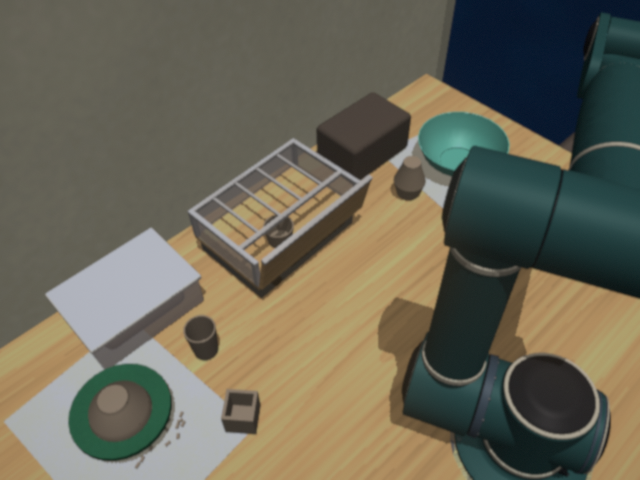

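The top view shows the cabinet (roof corners about (267,121), (404,116), door edge near row 218, columns 268–410), the tea bowl at (321,185), the planter on the right at (477,286), the square pot at (196,287), the tumbler at (210,217) and the vase at (470,217). The side view agrees. It shows the door slightly open.

```bash
cat > h.py <<'E'
from workcell import r, effector, kin, camera, ticket
import cv2, numpy as np
from scipy.spatial.transform import Rotation as R
def rot(yaw,pitch=0):
    """tool down; tool x at world angle yaw; pitch tilts about tool y. returns Rotation"""
    return R.from_euler('z',yaw)*R.from_euler('x',np.pi)*R.from_euler('y',pitch)
def q(Rm): 
    a=Rm.as_quat(); return [a[3],a[0],a[1],a[2]]
def shot(name):
    s=r.state(); c=camera(name)
    if name=="wrist":
        w=np.eye(4); t=s['tcp_rot']; w[:3,:3]=R.from_quat([t[1],t[2],t[3],t[0]]).as_matrix(); w[:3,3]=s['tool_pos']
        c["world_from_camera"]=w@c["mount"]
    return c
def ray(c,uv):
    K=c["intrinsics"]; W=np.array(c["world_from_camera"]); u,v=uv
    d=W[:3,:3]@np.array([(u-K[0][2])/K[0][0],-(v-K[1][2])/K[1][1],-1]); return W[:3,3],d
def onz(c,uv,z):
    o,d=ray(c,uv); return o+d*(z-o[2])/d[2]
def proj(c,p):
    W=np.linalg.inv(c["world_from_camera"]); x=W[:3,:3]@np.array(p)+W[:3,3]; K=c["intrinsics"]
    return [K[0][0]*x[0]/-x[2]+K[0][2], K[1][1]*-x[1]/-x[2]+K[1][2]]
def tri(c1,p1,c2,p2):
    o1,d1=ray(c1,p1);o2,d2=ray(c2,p2)
    A=np.stack([d1,-d2],1); t=np.linalg.lstsq(A,o2-o1,rcond=None)[0]
    a=o1+d1*t[0];b=o2+d2*t[1]; return (a+b)/2,np.linalg.norm(a-b)
E
python3 - <<'E'
from h import *
c=shot("top"); im=c["image"][:,:,::-1]
P=lambda n,uv,z:print(n,np.round(onz(c,uv,z),3))
P("roof BL",(267,121),.16);P("roof BR",(404,116),.16)
P("door top L",(268,222),.2);P("door top R",(410,216),.2)
P("front sideTopL",(272,214),.16)
P("planter",(477,286),.05);P("pot",(196,287),.07);P("tumbler",(210,217),.095);P("vase",(475,217),.12);P("bowl",(321,185),.127)
a=cv2.resize(im[105:235,255:420],None,fx=4,fy=4,interpolation=cv2.INTER_CUBIC)
b=cv2.resize(im[256:316,440:512],None,fx=2,fy=2,interpolation=cv2.INTER_CUBIC)
out=np.zeros((520,660+144,3),np.uint8);out[:,:660]=a;out[:120,660:]=b
cv2.imwrite("pics/crop1.png",out[:,:800])
E
```

```text
roof BL [0.874 0.177 0.16 ]
roof BR [ 0.89 -0.18  0.16]
door top L [0.607 0.164 0.2  ]
door top R [ 0.626 -0.192  0.2  ]
front sideTopL [0.631 0.159 0.16 ]
planter [ 0.449 -0.393  0.05 ]
pot [0.437 0.373 0.07 ]
tumbler [0.627 0.334 0.095]
vase [ 0.632 -0.372  0.12 ]
bowl [0.712 0.035 0.127]
```

View pics/crop1.png

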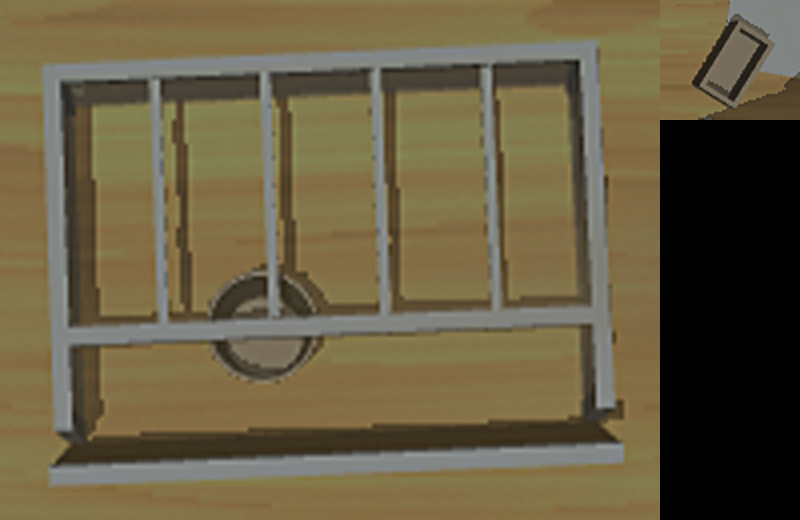

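The crop shows the cabinet's outer roof corners at full-image (266,121.5), (404.5,115.5), (408.3,206.8) and (269,213). The inner top edge of the front runs from (267.5,221.8) to (410.5,215.8), and the tea bowl rim is centred at (321.5,186.3). There is wide free space to the right of the bowl. I'll fit the cabinet pose and start on the door.

Run:
```python
from h import *
c=shot("top")
pts=np.array([onz(c,p,.16) for p in [(266,121.5),(404.5,115.5),(408.25,206.75),(269,213)]])[:,:2]
loc=np.array([[.12,.18],[.12,-.18],[-.12,-.18],[-.12,.18]])
print("width/depth",[np.linalg.norm(pts[i]-pts[(i+1)%4]).round(3) for i in range(4)])
Rm,_=R.align_vectors(np.c_[pts-pts.mean(0),np.zeros(4)],np.c_[loc,np.zeros(4)]); yaw=Rm.as_euler('zyx')[0]; o=pts.mean(0)
print("cab",o,yaw)
np.save("cab.npy",[*o,yaw])
cy,sy=np.cos(yaw),np.sin(yaw); L=lambda p:np.array([[cy,sy],[-sy,cy]])@(np.array(p)[:2]-o)
print("resid mm",[((L(a)-b)*1000).round(1).tolist() for a,b in zip(pts,loc)])
for th in np.arange(0,.4,.05):
    z=.0735+.13*np.cos(th); print(round(th,2),[round(L(onz(c,p,z))[0]+.12+.13*np.sin(th),4) for p in [(267.5,221.8),(410.5,215.8)]])
print("bowl",L(onz(c,(321.5,186.3),.127)), "planter L",L(onz(c,(477,286),.05)))
# tentative planned IK: pitched tool under edge
from h import rot,q
for pit in (-.8,.8):
    Rt=rot(yaw,pit); print(pit,Rt.apply([0,0,1]).round(2), kin.inverse_kinematics([o[0]-.24,o[1],.035],q(Rt)))
print(kin.inverse_kinematics([o[0]-.13,o[1],.19],q(rot(yaw))))
```

```text
width/depth [np.float64(0.361), np.float64(0.238), np.float64(0.359), np.float64(0.24)]
cab [ 0.76251874 -0.00671315] 0.05157117441954458
resid mm [[-0.3, 0.0], [-0.5, -1.0], [1.1, 0.7], [-0.3, 0.2]]
0.0 [np.float64(-0.0265), np.float64(-0.0261)]
0.05 [np.float64(-0.02), np.float64(-0.0196)]
0.1 [np.float64(-0.0135), np.float64(-0.0131)]
0.15 [np.float64(-0.007), np.float64(-0.0066)]
0.2 [np.float64(-0.0005), np.float64(-0.0001)]
0.25 [np.float64(0.006), np.float64(0.0064)]
0.3 [np.float64(0.0124), np.float64(0.0128)]
0.35 [np.float64(0.0187), np.float64(0.0191)]
bowl [-0.05194228  0.04262022] planter L [-0.33291312 -0.36945034]
-0.8 [-0.72 -0.04 -0.7 ] [-0.02945691  0.42921593  1.54572748 -0.06290888  1.964305    1.49013149]
0.8 [ 0.72  0.04 -0.7 ] [-0.13619075 -0.54335633  2.47335472  0.31967504  0.44016607  1.14821176]
[-5.09366306e-02  3.81004767e-02  1.59077074e+00 -4.44089210e-16
  1.51272143e+00  1.46828852e+00]
```

The fit agrees with the stated sizes to about 1 mm, and the door angle is about 0.20 rad. Next I'll open the front.

```bash
cat >> h.py <<'E'
ox,oy,cyaw=np.load("cab.npy")
def W(x,y,z): 
    c,s=np.cos(cyaw),np.sin(cyaw); return [ox+c*x-s*y, oy+s*x+c*y, z]
def Lc(p):
    c,s=np.cos(cyaw),np.sin(cyaw); d=np.array(p)[:2]-[ox,oy]; return np.array([c*d[0]+s*d[1],-s*d[0]+c*d[1]])
E
python3 - <<'E'
from h import *
Q=q(rot(cyaw)); Y=-.04; s=.112
def C(th,g=0): # corner on the inner face, gap g
    return W(-.12-s*np.sin(th)+.011+g*np.cos(th),Y,.0735+s*np.cos(th)+g*np.sin(th))
effector.command_gripper(0.0)
p=C(.2,.008); 
r.move_pose([p[0],p[1],.30],Q); print(r.state()['t'])
r.servo_line(p,vel=.15); print("ins",r.state()['wrist_force'].round(1) if hasattr(r.state()['wrist_force'],'round') else r.state()['wrist_force'])
for th in np.linspace(.2,np.pi/2,9):
    r.servo_line(C(th,0),vel=.12); f=np.array(r.state()['wrist_force']); print(round(th,2),f.round(1))
for dz in (.002,.004,.006):
    if np.linalg.norm(f)>12: break
    p=C(np.pi/2); p[2]-=dz; r.servo_line(p,vel=.05); f=np.array(r.state()['wrist_force']); print(dz,f.round(1))
st=r.state(); print(st['tool_pos'],st['t'])
p=list(st['tool_pos']); p[2]=.24; r.servo_line(p,vel=.3)
# on to a view of the planter
effector.command_gripper(.085)
P=W(-.333,-.369,0)
r.move_pose([P[0],P[1],.26],q(rot(cyaw)))
c=shot("wrist"); np.save("w1.npy",np.array([c["world_from_camera"],np.pad(np.array(c["intrinsics"]),((0,1),(0,1)))])); cv2.imwrite("pics/w1.png",c["image"][:,:,::-1]); print(r.state()['t'])
t=shot("top"); cv2.imwrite("pics/top1.png",t["image"][:,:,::-1])
a=np.hstack([cv2.resize(c["image"][:,:,::-1],(400,300)),cv2.resize(t["image"][:,:,::-1],(400,300))]); cv2.imwrite("pics/v1.png",a)
E
```

```text
3.325
ins [ 0.1 -0.5  0.3]
0.2 [ 0.7 -0.6  1.1]
0.37 [ 0.1 -0.1 -0.2]
0.54 [ 0.2  0.7 -0.5]
0.71 [ 0.1 -0.1  0.5]
0.89 [-0.1  0.   0.9]
1.06 [-0.6 -0.4  1.2]
1.23 [-0.4  0.1  0.5]
1.4 [-0.5  0.2 -0. ]
1.57 [-0.5 -0.7 -0.3]
0.002 [-8.1  0.5 17.9]
[ 0.54431844 -0.05811989  0.07339604] 7.2083
10.0583
```

View pics/v1.png

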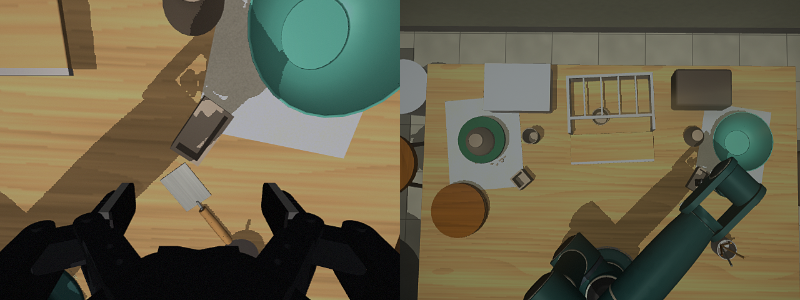

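The door is down: the level panel shows at (610,148) in the small top view. The planter is in the wrist view near (202,128) of the small picture, about (324,205) at full size and partly in shadow. I need its rim corners from an enlarged crop.

Run:
```python
import cv2,numpy as np
im=cv2.imread("pics/w1.png")[140:270,260:390]
a=cv2.resize(im,None,fx=4.5,fy=4.5,interpolation=cv2.INTER_CUBIC)
a=np.clip(255*(a/255.)**.6,0,255).astype(np.uint8)
cv2.imwrite("pics/w1c.png",a)
```

```text
(no output)
```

View pics/w1c.png

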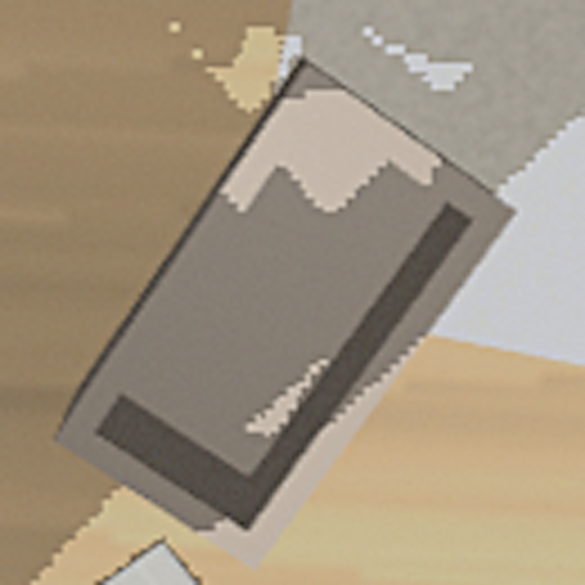

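The crop shows the planter's rim corners at about (305,60), (515,210), (258,567) and (57,437) in crop pixels.

Run:
```python
from h import *
a=np.load("w1.npy"); c=dict(world_from_camera=a[0],intrinsics=a[1][:3,:3])
px=[np.array(p)/4.5+[260-.4,140-.4] for p in [(305,60),(515,210),(258,567),(57,437)]]
P=np.array([onz(c,p,.052) for p in px])[:,:2]
print(P.round(4),[np.linalg.norm(P[i]-P[(i+1)%4]).round(4) for i in range(4)])
d=(P[1]+P[0]-P[2]-P[3])/2; o=P.mean(0); yaw=np.arctan2(d[1],d[0]); print(o,yaw)
t=camera("top"); print("expected in top0:",proj(t,[*o,.05]))
np.save("pl.npy",[*o,yaw])
for k in (0,np.pi,-np.pi): 
    for z in (.06,.2): print(k,kin.inverse_kinematics([*o,z],q(rot(yaw+k))))
# low-edge closing poses
E_=lambda phi:(-.12-.130*np.cos(phi)+.012*np.sin(phi)*-1*-1*0-.0*phi, 0)
for Y in (0,-.05,.05):
  for b in np.radians([45,50,55,60,65]):
    x,z=-.25,.0615; L=.03
    tx=x+L*np.cos(b)-.011*np.sin(b); tz=z-L*np.sin(b)-.011*np.cos(b)
    Rt=rot(cyaw,np.pi/2-b); res=[]
    for back in (0,.03,.06): res.append(kin.inverse_kinematics(W(tx-back*np.cos(b),Y,tz+back*np.sin(b)),q(Rt)))
    print(Y,round(np.degrees(b)),round(tz,3),[None if k is None else np.round(k,2).tolist() for k in res])
```

```text
[[ 0.507  -0.3992]
 [ 0.4765 -0.4488]
 [ 0.3873 -0.395 ]
 [ 0.4175 -0.3458]] [np.float64(0.0582), np.float64(0.1042), np.float64(0.0577), np.float64(0.1042)]
[ 0.44709174 -0.39722309] -0.5401273531257345
expected in top0: [np.float64(478.61792457362225), np.float64(286.75617230555923)]
0 [-7.69053365e-01  4.94841092e-02  1.79675636e+00 -4.44089210e-16
  1.29535218e+00  1.34187031e+00]
0 [-7.69053365e-01 -4.10070068e-02  1.65354437e+00 -4.44089210e-16
  1.52905529e+00  1.34187031e+00]
3.141592653589793 [-0.76905337  0.04948411  1.79675636  0.          1.29535218 -1.79972234]
3.141592653589793 [-0.76905337 -0.04100701  1.65354437  0.          1.52905529 -1.79972234]
-3.141592653589793 [-0.76905337  0.04948411  1.79675636  0.          1.29535218 -1.79972234]
-3.141592653589793 [-0.76905337 -0.04100701  1.65354437  0.          1.52905529 -1.79972234]
0 45 0.033 [[-0.17, -0.52, 2.46, 0.36, 0.45, 1.08], [-0.19, -0.64, 2.49, 0.33, 0.54, 1.12], None]
0 50 0.031 [[-0.16, -0.49, 2.41, 0.26, 0.55, 1.18], [-0.17, -0.6, 2.43, 0.24, 0.63, 1.2], [-0.19, -0.7, 2.45, 0.23, 0.72, 1.21]]
0 55 0.031 [[-
[... 970 characters left out ...]
-0.42, 2.25, 0.17, 0.9, 1.18], [-0.27, -0.49, 2.25, 0.16, 0.97, 1.18]]
0.05 45 0.033 [[-0.02, -0.53, 2.46, 0.12, 0.42, 1.42], [-0.02, -0.65, 2.49, 0.1, 0.52, 1.43], None]
0.05 50 0.031 [[-0.01, -0.5, 2.42, 0.08, 0.53, 1.45], [-0.02, -0.61, 2.44, 0.08, 0.61, 1.46], [-0.02, -0.71, 2.46, 0.07, 0.7, 1.46]]
0.05 55 0.031 [[-0.01, -0.47, 2.37, 0.06, 0.63, 1.47], [-0.01, -0.56, 2.39, 0.06, 0.71, 1.48], [-0.02, -0.65, 2.4, 0.05, 0.79, 1.48]]
0.05 60 0.03 [[-0.01, -0.43, 2.32, 0.04, 0.72, 1.49], [-0.01, -0.51, 2.33, 0.04, 0.8, 1.49], [-0.01, -0.59, 2.33, 0.04, 0.88, 1.49]]
0.05 65 0.03 [[-0.0, -0.39, 2.27, 0.03, 0.82, 1.5], [-0.01, -0.46, 2.28, 0.03, 0.89, 1.5], [-0.01, -0.53, 2.27, 0.03, 0.96, 1.5]]
```

The rim measures 104 x 58 mm, as it should. I'll grasp the planter and set it on the lowered front, long side pointing inward, to the right of the bowl.

Run:
```python
from h import *
x,y,yaw=np.load("pl.npy")
r.move_pose([x,y,.13],q(rot(yaw)))
r.servo_line([x,y,.008],vel=.12); print(np.round(r.state()['wrist_force'],1))
effector.command_gripper(.04,40); s=r.state(); print("grip",s['opening'],s['finger_force'],np.round(s['wrist_force'],1),s['t'])
r.servo_line([x,y,.03],vel=.06); r.servo_line([x,y,.22],vel=.2)
s=r.state(); print("lift",s['opening'],np.round(s['wrist_force'],1))
t=W(-.185,-.085,.22)
r.servo_line(t,q(rot(cyaw)),vel=.2)
t[2]=.008+.0735+.006; r.servo_line(t,vel=.1); f0=np.array(r.state()['wrist_force']); print("f0",f0.round(1))
for k in range(12):
    t[2]-=.001; r.servo_line(t,vel=.03); f=np.array(r.state()['wrist_force'])
    if f[2]-f0[2]>2.5: break
print("touch",t[2],f.round(1),r.state()['t'])
c=shot("wrist"); cv2.imwrite("pics/w2.png",c["image"][:,:,::-1])
tp=shot("top"); cv2.imwrite("pics/top2.png",tp["image"][:,:,::-1])
a=np.hstack([cv2.resize(c["image"][:,:,::-1],(400,300)),cv2.resize(tp["image"][100:280,230:470,::-1],(400,300))]); cv2.imwrite("pics/v2.png",a)
```

```text
[ 0.1  0.2 -0.1]
grip 0.057457856238864125 44.031445384025574 [-0.5  0.8  5.9] 12.3083
lift 0.05795289704218173 [ 0.1 -1.  -1.4]
f0 [ 0.6  0.  -2.3]
touch 0.08149999999999999 [-4.2  0.9  5.1] 18.675
```

View pics/v2.png

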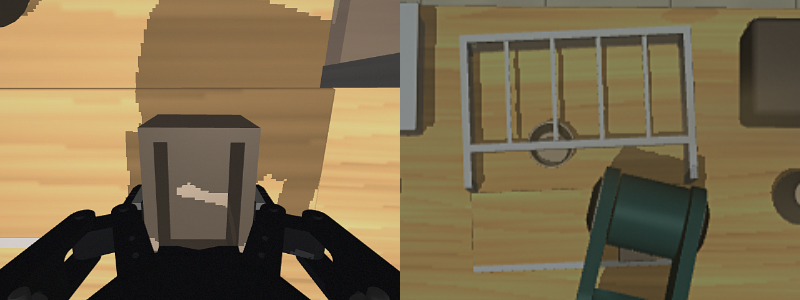

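The wrist view shows the planter upright and square over the lowered front, still between the pads. Contact came at the expected height. I'll release it and push it in.

Run:
```python
from h import *
Q=q(rot(cyaw)); Y=-.085
effector.command_gripper(.085)
r.servo_line(W(-.185,Y,.20),vel=.15)
effector.command_gripper(.025)
r.servo_line(W(-.275,Y,.20),vel=.2)
c=shot("wrist"); cv2.imwrite("pics/w3.png",c["image"][:,:,::-1])
r.servo_line(W(-.275,Y,.0935),vel=.15)
r.servo_line(W(-.252,Y,.0935),vel=.08); print(np.round(r.state()['wrist_force'],1))
for x in (-.215,-.18,-.15,-.13,-.117):
    r.servo_line(W(x,Y,.0935),vel=.07); s=r.state(); print(x,Lc(s['tool_pos']).round(4),np.round(s['wrist_force'],1))
r.servo_line(W(-.135,Y,.0935),vel=.1); r.servo_line(W(-.2,Y,.25),vel=.25)
print(r.state()['t'])
d=shot("wrist"); cv2.imwrite("pics/w4.png",d["image"][:,:,::-1])
cv2.imwrite("pics/v3.png",np.hstack([cv2.resize(c["image"][:,:,::-1],(400,300)),cv2.resize(d["image"][:,:,::-1],(400,300))]))
np.save("w4.npy",np.array([d["world_from_camera"],np.pad(np.array(d["intrinsics"]),((0,1),(0,1)))]))
```

```text
[-0.   0.4 -0.1]
-0.215 [-0.2149 -0.0849] [-0.1 -0.7  0.6]
-0.18 [-0.1799 -0.0849] [ 0.1  0.5 -1.1]
-0.15 [-0.1498 -0.085 ] [ 0.1 -0.2  0.4]
-0.13 [-0.1297 -0.085 ] [-0.4 -0.4 -0.2]
-0.117 [-0.1167 -0.085 ] [-0.5 -0.6  0. ]
26.475
```

View pics/v3.png

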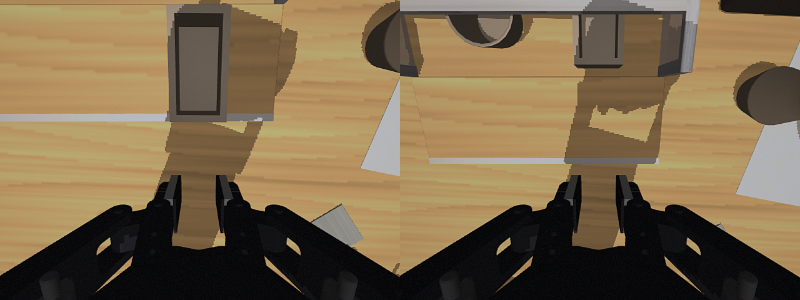

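On the left the planter stands on the front after release. On the right it is inside, upright, beside the bowl, with its rear rim at about (198,66) in the small picture. I'll check the rear clearance and then shut the front.

Run:
```python
from h import *
a=np.load("w4.npy"); c=dict(world_from_camera=a[0],intrinsics=a[1][:3,:3])
print("planter rear rim local",Lc(onz(c,(350,134),.124)).round(4),Lc(onz(c,(444,134),.124)).round(4),"hinge chk",Lc(onz(c,(396,153),.0735)).round(4))
Y=.03
def pose(phi,back=0,gap=0,L=.03):
    b=np.radians(55)+np.radians(35)*phi/(np.pi/2)
    A=np.array([np.cos(b),-np.sin(b)]);m=np.array([np.sin(b),np.cos(b)])
    d=np.array([-np.cos(phi),np.sin(phi)]);n=np.array([np.sin(phi),np.cos(phi)])
    E=np.array([-.12,.0735])+.130*d-.012*n
    t=E+(L-back)*A-(.011+gap)*m
    return W(t[0],Y,t[1]),q(rot(cyaw,np.pi/2-b))
ph=np.linspace(0,np.pi/2,10)
assert all(kin.inverse_kinematics(*pose(p)) is not None for p in ph)
effector.command_gripper(0)
p,Q=pose(0,.06,.006)
r.servo_line([p[0],p[1],.20],Q,vel=.2)
r.servo_line(p,Q,vel=.15)
r.servo_line(*pose(0,0,.006),vel=.1); print("under",np.round(r.state()['wrist_force'],1),r.state()['t'])
for x in ph:
    r.servo_line(*pose(x),vel=.1); f=np.array(r.state()['wrist_force']); print(round(x,2),f.round(1))
    if np.linalg.norm(f)>40: raise SystemExit("force")
p,Q=pose(np.pi/2)
for k in range(1,7):
    if f@[np.cos(cyaw),np.sin(cyaw),0]<-12: break
    u=.0015*k; r.servo_line([p[0]+u*np.cos(cyaw),p[1]+u*np.sin(cyaw),p[2]],Q,vel=.04); f=np.array(r.state()['wrist_force']); print(u,f.round(1))
print(r.state()['t'],r.state()['tool_pos'])
```

```text
planter rear rim local [-0.1265 -0.1099] [-0.1265 -0.1801] hinge chk [-0.1421 -0.1564]
under [-0.1 -0.3  0.5] 29.6833
0.0 [ 0.7  0.7 -0.8]
0.17 [-17.1  -1.2  -0.6]
0.35 [-35.4  -1.6   6.7]
0.52 [-34.2  -1.    6.8]
0.7 [-5.3 -0.3  1.5]
0.87 [-0.7  0.1  0.2]
1.05 [ 0.  -0.2 -0.6]
1.22 [-0.7 -1.2 -0.8]
1.4 [-1.2  0.6 -1.1]
1.57 [-0.3 -0.1  0.8]
0.0015 [-2.6  1.  -2.1]
0.003 [-3.4 -0.3  1.4]
0.0045000000000000005 [-7.4  0.6  2.6]
0.006 [-23.6  -1.3   9.8]
34.225 [0.62260554 0.01609197 0.17371198]
```

The front appears shut, with resistance of about 24 N at the stop. I'll retract, then check everything from the cameras.

Run:
```python
from h import *
a=np.load("w4.npy"); c=dict(world_from_camera=a[0],intrinsics=a[1][:3,:3])
print("rear rim local",Lc(onz(c,(286,107),.124)).round(4),Lc(onz(c,(350,107),.124)).round(4),"hinge chk",Lc(onz(c,(317,123),.0735)).round(4))
s=r.state(); x,y=Lc(s['tool_pos'])
r.servo_line(W(x-.04,y,.18),vel=.1); r.servo_line(W(x-.15,y,.28),vel=.25)
r.move_joints([-1.14,0.116,1.442,0,1.584,-0.038])
print(np.round(r.state()['wrist_force'],1),r.state()['t'])
t=shot("top"); im=t["image"][:,:,::-1]; cv2.imwrite("pics/top4.png",im)
si=shot("side")["image"][:,:,::-1]
A=cv2.resize(im[105:235,255:420],None,fx=3,fy=3,interpolation=cv2.INTER_CUBIC)
B=cv2.resize(si[130:310,170:390],(300,245))
out=np.zeros((390,495+300,3),np.uint8);out[:,:495]=A;out[:245,495:]=B
cv2.imwrite("pics/v4.png",out)
o=cv2.imread("pics/top0.png"); 
for n,(u,v,w) in dict(pot=(176,262,45),tumbler=(190,195,45),vase=(448,195,45)).items(): print(n,cv2.absdiff(im[v:v+w,u:u+w],o[v:v+w,u:u+w]).mean().round(2))
```

```text
rear rim local [-0.1075 -0.0626] [-0.1075 -0.1094] hinge chk [-0.1164 -0.0852]
[-0.   0.6  0.4] 37.8
pot 0.67
tumbler 0.66
vase 0.66
```

View pics/v4.png

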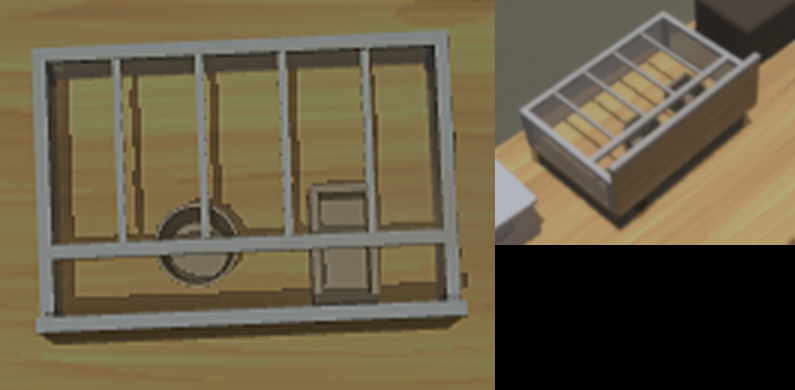

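The planter is upright inside to the right of the bowl, with its rear about 12 mm clear of the shut front. The bowl is still at about (321,186). A last check on the door angle follows.

Run:
```python
from h import *
c=shot("top"); g=cv2.imread("pics/top4.png",0).astype(int)
for th in (0,.02,.05):
    for y in (-.1,.1):
        i=proj(c,W(-.12-.13*np.sin(th),y,.0735+.13*np.cos(th))); o=proj(c,W(-.12-.13*np.sin(th)-.012*np.cos(th),y,.0735+.13*np.cos(th)-.012*np.sin(th)))
        print(th,y,np.round(i,1),np.round(o,1))
        if th==0:
            u=int(round(i[0])); print(u,list(zip(range(203,220),g[203:220,u])))
```

```text
0 -0.1 [378.6 206.7] [378.8 211.5]
379 [(203, np.int64(73)), (204, np.int64(72)), (205, np.int64(56)), (206, np.int64(92)), (207, np.int64(139)), (208, np.int64(133)), (209, np.int64(134)), (210, np.int64(132)), (211, np.int64(63)), (212, np.int64(52)), (213, np.int64(54)), (214, np.int64(53)), (215, np.int64(75)), (216, np.int64(122)), (217, np.int64(117)), (218, np.int64(117)), (219, np.int64(118))]
0 0.1 [298.9 210. ] [299.  214.7]
299 [(203, np.int64(68)), (204, np.int64(73)), (205, np.int64(71)), (206, np.int64(69)), (207, np.int64(70)), (208, np.int64(69)), (209, np.int64(93)), (210, np.int64(137)), (211, np.int64(133)), (212, np.int64(133)), (213, np.int64(132)), (214, np.int64(87)), (215, np.int64(46)), (216, np.int64(51)), (217, np.int64(51)), (218, np.int64(65)), (219, np.int64(121))]
0.02 -0.1 [378.7 207.7] [378.9 212.5]
0.02 0.1 [298.9 211. ] [299.1 215.8]
0.05 -0.1 [378.7 209.3] [378.9 214.1]
0.05 0.1 [299.  212.6] [299.2 217.3]
```

The edge lies where θ = 0 puts it (inner edge at row 206.5 and 209.5), so the front is shut.

```bash
python3 -c "
from workcell import ticket; print(ticket.job_done())"
```

```text
the job is handed in; nothing more can be done
None
```

The job is handed in, with about 38 s used: the planter stands upright in the cabinet beside the tea bowl and the front is shut; the cameras show no movement of the bowl, pot, tumbler or vase, though the wrist force reached about 36 N while raising the front.

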